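# Tip a cake carton over onto the packing mat

### The job

Without gripping or lifting the tall white carton, push it low down so that it slides, still standing, up onto the near end of the cork mat, then push it high up so that it topples over along the mat and comes down there, ending flat on its broad side, squarely within the mat. It must fall onto the mat, not fall elsewhere and be slid there afterwards; leave the two cake tins and the shaker where they stand.

Things in the scene. Friction and masses are not known exactly. Their poses are not given: they have to be found in the camera images.
- carton: closed rigid plain white card carton, 110 (x) x 60 (y) x 170 mm (z), 0.25 to 0.5 kg. Starts standing on a 110 x 60 end, 30 to 80 mm clear of either short edge of the mat, a broad face turned to the mat within 9 degrees. Origin: centre of the end it stands on; z up its length. Pushed below 40 mm it slides upright, above 120 mm it tips about its far bottom edge, falling by itself past 20 degrees
- carton_mid (a point): the carton's middle (its centre of mass), 85 mm above the counter standing, 30 mm lying on a broad side; same axes. Toppled with the leading face some 25 mm past the mat's near edge it comes to lie about centred (its foot slips 5 to 15 mm onward in the fall). A vertical gripper's body may strike the carton's upper part while pushing low: lean the tool, or use the outside of a finger
- mat: thin flat cork mat, dark border, stuck to the steel counter, 160 (its x) by 230 mm (its y), 1.5 mm thick, no lip; things slide over it as over the counter. Origin at its centre; y runs along its length, the carton standing off one y end. The toppled carton is to lie along it, its 170 mm length along the mat's y
- tin_a: round aluminium cake tin with a brown cake in it, 100 mm across the rim, 75 mm high, standing past the mat's other short edge, opposite the carton; origin at the centre of its foot; leave alone
- tin_b: another such cake tin, 100 mm across, 75 mm high, standing beyond the mat's long side farther from the robot; origin at the centre of its foot; leave alone
- shaker: steel sugar shaker, 54 mm across, 95 mm high, standing next to that tin, beyond the same long side of the mat; origin at the centre of its foot; leave alone
Things that resemble listed ones, but are neither listed nor needed, are in the scene too. Several things have the shape of the carton; the one meant has the colours described above.

How it is judged:
By the outcome, as a careful person would: the job done as asked, in the order asked, and still so for the second after the job is handed in, with the robot touching nothing.
It also fails if it takes over 48 s, if anything falls off the work surface, if the arm or the gripper's body presses on something with over 40 N, if the wrist force passes 120 N, or if a joint passes its speed limit or range.

### The arm

A 6-joint arm with a two-finger parallel gripper is mounted at the origin on the work surface. World frame = base frame: x ahead of the robot, y to its left, z up, the work surface at z = 0. Lengths are in m, angles in rad, forces in N, time in s.
With the tool pointing down it reaches from about 0.35 to 0.775 m from the base axis. Payload 7.3 kg.
Tool frame: the origin (TCP) lies on the front face of the gripper's body, between the roots of the fingers; the fingertips stand 66 mm ahead of it and the grasp point (between the pads) lies 47 mm ahead of it (env.hold_point_z is the distance from the TCP to the grasp point, in m); z points along the fingers, x is the direction in which the jaws open and shut, and the axes are right-handed (so a half turn about z gives the same grasp; the last joint's range is limited). The gripper opens to 92 mm and grips with 3 to 60 N. Pads are 19 mm wide; open, the fingers measure 130 mm over their backs; the gripper's body (75 mm by 190 mm) begins 47 mm behind the grasp point.
Start: joints at [-1.483, 0.342, 1.524, -0, 1.275, -0.146], TCP at [0.122, -0.511, 0.292] pointing down, gripper open.
Joint ranges: [-2.53, 2.53], [-0.77, 2.02], [0.04, 2.7], [-1, 4.14], [0.28, 2.66], [-3.11, 3.11]. Speed limits (rad/s): [2.57, 2.57, 3.14, 3.14, 3.14, 3.14].

### API

Orientations are given as a unit quaternion [x, y, z, w].
In Python, from rig import env, viewer gives the robot as it stands.
- The arm moves only by the tool jog_arm, never from a script. Its argument "moves" is a list of rows, each a list of 7 numbers: the shift along the world's x, y, z in m, then the turn, a rotation vector about the world's x, y, z in units of 8 degrees (1.0 is 8 degrees), then the opening, from 0 (shut) to 1 (fully open). In form: [[x, y, z, wx, wy, wz, gripper], ...]. A call has 1 to 12 rows; each row is the pose to reach, as a shift and turn from the pose commanded when the call began; what a row does not reach only later rows make up. A row lasts 1/10 s, in which the tool goes at most 50 mm and 8.59 degrees, less where a joint would pass 70% of its speed; a pose out of reach is approached as far as the arm can. A call with a gripper value outside its range is refused whole. The fingers move at their own pace and stop on an object; "grip_force" is the grip in N (left out, the last holds). Time passes only in rows, so rows that repeat a pose let the fingers close. It gives the time, the measured TCP pose, the force and the opening at its end, in the units of the state.
- env.read_state(): the state, without advancing time (a new reading comes with each control period).
- viewer.grab_frame(name): name is "scene" or "top" or "wrist"; returns the picture (384x512x3 uint8, red, green, blue); there is no depth.
- viewer.camera_info(name): a dict with "camera_matrix" (3x3 intrinsics, pixels), "rvec" (rotation vector, rad) and "tvec" (3), from world to camera coordinates, as OpenCV has them. Camera axes: x right, y down, z forward; pixel columns grow to the right and rows downward; lengths in m; the calibration is good to about 2 mm. A picture is of the moment at which its call begins: read the wrist's pose just before it. camera_info takes no time and is no camera call; for the wrist camera it gives the pose at the moment of the call.
- env.hand_in(): hands the job in, once; it reports no verdict.
The state is a dict: "time_s": time; "q": joint angles; "dq": joint speeds; "joint_efforts": joint torques, N m; "tool_pos": TCP position; "tool_rot": TCP orientation; "contact_force": force on the tool from outside, world axes, zero at the start; "torque": the same for the moment, N m; "finger_gap": finger opening in m.
Only numpy, scipy, OpenCV 4.12 (cv2) and the standard library are available. Lean on these libraries where they do the work, as an engineer would, in place of code of your own. Each camera call takes 0.05 s, during which the arm holds its last target. There are 200 camera calls.

## Working session

There is one attempt and no reset: what is moved stays moved. The work goes in short steps, Python scripts to look and compute and a tool call to move; the robot and the scene stay as the last step left them, time stands still between calls to the robot, and variables do not carry over. Pictures are saved under pics/ and viewed, about 8 in all and at most 12, crops included, and the job is handed in when it is done.

Besides the shell and the picture viewer there is one more tool, called by a JSON object that holds its "api" and its "payload", one argument or row to a line. jog_arm: Moves the arm, as the interface text tells. Its arguments: {"type":"object","properties":{"moves":{"type":"array","items":{"type":"array","items":{"type":"number"}}},"grip_force":{"type":"number"}},"required":["moves"]}

```bash
mkdir -p pics
cat > h.py <<'E'
import numpy as np,cv2
from rig import env,viewer
def save(n,f,crop=None,s=1):
    im=viewer.grab_frame(n)
    if crop: a,b,c,d=crop; im=im[b:d,a:c]
    im=cv2.resize(im,None,fx=s,fy=s,interpolation=cv2.INTER_CUBIC)
    cv2.imwrite('pics/'+f,im[:,:,::-1]); return im
def cam(n):
    c=viewer.camera_info(n); return np.array(c['camera_matrix'],float),cv2.Rodrigues(np.array(c['rvec'],float))[0],np.array(c['tvec'],float).ravel()
def toz(n,uv,z):
    K,R,t=cam(n); d=R.T@np.linalg.inv(K)@np.array([*uv,1.]); o=-R.T@t
    return o+d*(z-o[2])/d[2]
def proj(n,P):
    K,R,t=cam(n); return cv2.projectPoints(np.array(P,float).reshape(-1,1,3),cv2.Rodrigues(R)[0],t,K,None)[0].reshape(-1,2)
E
python3 - <<'E'
from h import *
a=save('scene','s1.png',s=1.5);b=save('top','t1.png',s=1.5)
s=env.read_state();print(s['time_s'],s['tool_pos'],s['tool_rot'],s['contact_force'])
for n in('scene','top'):
    K,R,t=cam(n);print(n,-R.T@t,R[2],K[0,0])
E
```

```text
0.1 [ 0.12162889 -0.5104447   0.29162581] [ 7.84759630e-01 -6.19799865e-01 -4.63011868e-04 -4.85206254e-04] [ 0.35006485 -0.8551766   0.74421096]
scene [1.10963986 0.65598559 0.84126975] [-0.49658228 -0.61732147 -0.6101805 ] 482.1326711800576
top [ 0.34692315 -0.12418684  1.16393035] [ 0.13946572  0.0243931  -0.98992641] 394.85583793345586
```

View pics/s1.png

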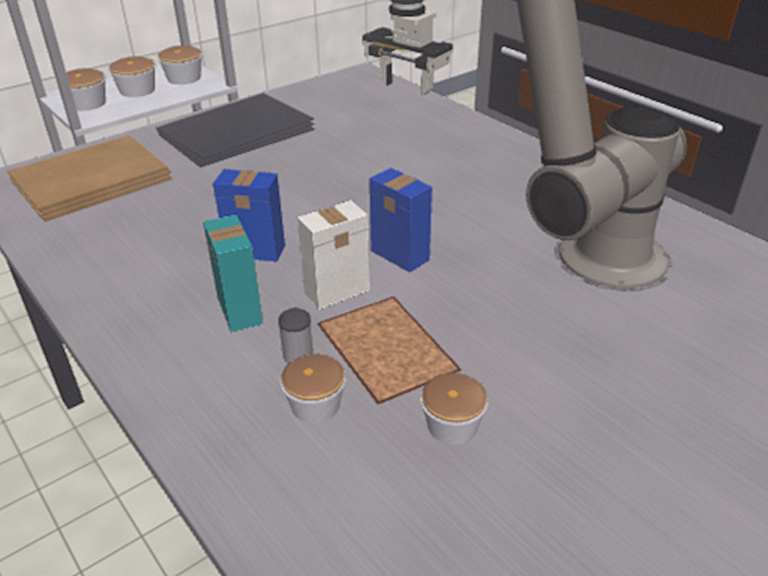

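View pics/t1.png

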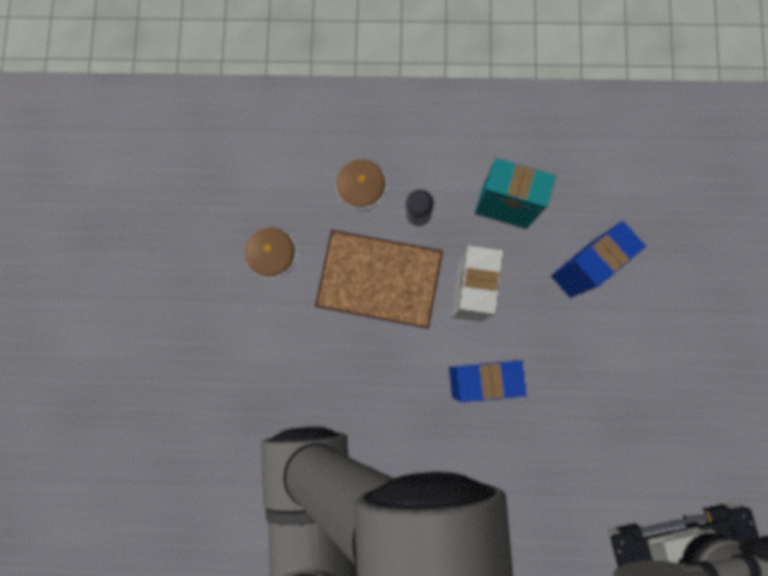

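The scene shows a white carton at scene (335,255) and top (480,280). The look-alikes are blue at top (490,380), blue (600,260) and teal (515,190). The white one is the only match, and it stands off the mat's right (−y) short edge. Next is one close crop of each view.

Run:
```python
from h import *
save('scene','s2.png',(190,120,330,280),s=5.0) if 0 else None
a=save('top','t2.png',(200,145,345,225),s=5.5)
b=save('scene','s2.png',(190,125,320,275),s=4)
```

```text
(no output)
```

View pics/t2.png

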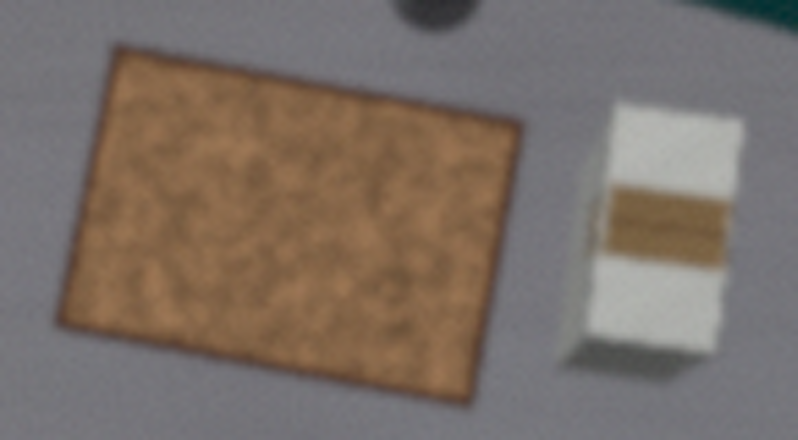

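View pics/s2.png

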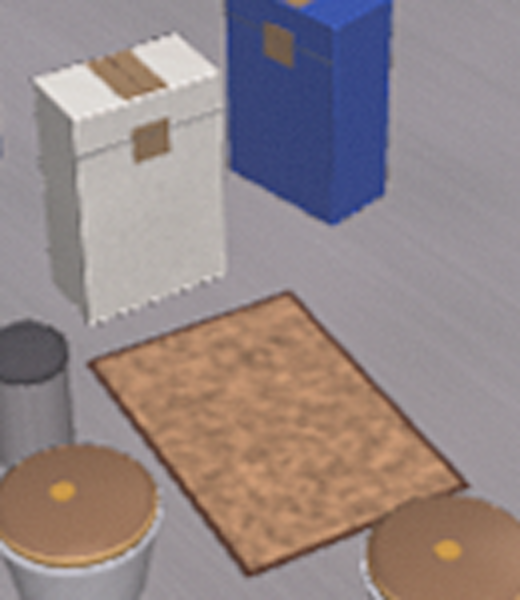

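The crops show the white carton and the mat. In the top crop the mat corners are (116,46), (523,122), (470,404) and (58,324), and the carton's top face is (615,102), (744,118), (715,352) and (587,334). I'll compute the poses from both views.

```bash
cat > m.py <<'E'
from h import *
T=lambda u,v:(200+(u+.5)/5.5-.5,145+(v+.5)/5.5-.5)
S=lambda u,v:(190+(u+.5)/4-.5,125+(v+.5)/4-.5)
def rep(name,pts):
    p=np.array(pts)[:,:2]; print(name,p.round(4).tolist(),'c',p.mean(0).round(4),'sides',[round(float(np.linalg.norm(p[(i+1)%4]-p[i])),4) for i in range(4)],'ang',[round(float(np.degrees(np.arctan2(*(p[(i+1)%4]-p[i])[::-1]))),1) for i in range(4)])
mt=[(116,46),(523,122),(470,404),(58,324)]; ct=[(615,102),(744,118),(715,352),(587,334)]
ms=[(250,574),(90,365),(290,292),(467,486)]; cs=[(77,122),(35,78),(178,33),(221,73)]
rep('mat top',[toz('top',T(*p),.0015) for p in mt]); rep('mat sc',[toz('scene',S(*p),.0015) for p in ms])
rep('car top',[toz('top',T(*p),.17) for p in ct]); rep('car sc',[toz('scene',S(*p),.17) for p in cs])
print('bottom',toz('scene',S(93,323),0),toz('scene',S(224,274),0))
# triangulated heights
def tri(a,b):
    A=[];
    for n,uv in(('top',a),('scene',b)):
        K,R,t=cam(n);P=K@np.c_[R,t];A+=[uv[0]*P[2]-P[0],uv[1]*P[2]-P[1]]
    v=np.linalg.svd(np.array(A))[2][-1];return (v[:3]/v[3]).round(4)
for a,b in zip(ct,cs):print('tri',tri(T(*a),S(*b)))
for a,b in zip(mt,ms):print('trimat',tri(T(*a),S(*b)))
F=lambda u,v:(u/1.5,v/1.5)
print('tinA rim',toz('top',F(270,251),.075),toz('scene',F(454,397),.075),'tinB',toz('top',F(361,183),.075),'shaker',toz('top',F(420,201),.095))
print('blue near',[toz('top',F(*p),.17).round(3)[:2].tolist() for p in[(452,367),(523,361),(526,396),(462,402)]])
E
python3 m.py
```

```text
mat top [[0.6223, 0.0186], [0.5841, -0.2049], [0.43, -0.1782], [0.4682, 0.0443]] c [ 0.5261 -0.08  ] sides [0.2267, 0.1564, 0.2258, 0.1562] ang [-99.7, 170.2, 80.2, -9.5]
mat sc [[0.621, 0.0211], [0.5851, -0.198], [0.4302, -0.1744], [0.4692, 0.048]] c [ 0.5264 -0.0758] sides [0.222, 0.1567, 0.2258, 0.1541] ang [-99.3, 171.3, 80.1, -10.0]
car top [[0.56, -0.2358], [0.5536, -0.2956], [0.4442, -0.282], [0.4512, -0.2235]] c [ 0.5022 -0.2592] sides [0.0601, 0.1102, 0.0589, 0.1095] ang [-96.1, 172.9, 83.2, -6.5]
car sc [[0.5603, -0.2298], [0.5517, -0.2914], [0.444, -0.2783], [0.453, -0.2186]] c [ 0.5022 -0.2545] sides [0.0622, 0.1085, 0.0604, 0.1078] ang [-97.9, 173.0, 81.4, -6.0]
bottom [ 5.56886476e-01 -2.35463307e-01  1.11022302e-16] [ 0.45235174 -0.22203997  0.        ]
tri [ 0.5589 -0.2347  0.1673]
tri [ 0.5518 -0.2942  0.1691]
tri [ 0.4432 -0.2812  0.1686]
tri [ 0.4506 -0.223   0.1671]
trimat [0.6213 0.0198 0.0008]
trimat [ 0.5833 -0.2038 -0.0029]
trimat [ 0.4291 -0.1773 -0.0007]
trimat [ 0.4677  0.0455 -0.0012]
tinA rim [0.5612212  0.12307084 0.075     ] [0.57170759 0.13845715 0.075     ] tinB [ 0.69643468 -0.04432818  0.075     ] shaker [ 0.6572376  -0.15657705  0.095     ]
blue near [[0.353, -0.212], [0.365, -0.329], [0.308, -0.333], [0.296, -0.229]]
```

Checks: triangulated heights are 0.167–0.169 for the carton top and about 0 for the mat, and the sizes match. The carton is 35 mm clear of the mat, 2.8° off square and 7 mm off to the side. The plan is to go behind it up high, yaw the jaws parallel to the mat's short edge, lean the tool 26°, then descend.

{"api": "jog_arm", "payload": {
  "moves": [
    [0.037, 0.018, 0, 0, 0, 0.84, 0.6],
    [0.073, 0.035, 0, 0, 0, 1.67, 0.6],
    [0.11, 0.053, 0, 0, 0, 2.5, 0.6],
    [0.146, 0.07, 0, 0, 0, 3.34, 0.6],
    [0.183, 0.088, 0, 0, 0, 4.18, 0.6],
    [0.22, 0.106, 0, 0, 0, 5.0, 0.6],
    [0.256, 0.123, 0, 0, 0, 5.85, 0.6],
    [0.293, 0.141, 0, 0, 0, 6.7, 0.6],
    [0.33, 0.158, 0, 0, 0, 7.5, 0.6],
    [0.366, 0.176, 0, 0, 0, 8.35, 0.6],
    [0.366, 0.176, 0, 0, 0, 8.35, 0.6],
    [0.366, 0.176, 0, 0, 0, 8.35, 0.6]
  ]
}}

```text
time_s: 1.4
tool_pos: [0.488, -0.3341, 0.2917]
tool_rot: [0.996, -0.085, -0.001, -0.0]
contact_force: [-0.5, -0.9, -0.3]
finger_gap: 0.0552
```

{"api": "jog_arm", "payload": {
  "moves": [
    [0, 0, 0, 0.8, -0.14, 0, 0.6],
    [0, 0, 0, 1.6, -0.28, 0, 0.6],
    [0, 0, 0, 2.4, -0.41, 0, 0.6],
    [0, 0, 0, 3.2, -0.553, 0, 0.6],
    [0, 0, 0, 3.2, -0.553, 0, 0.6],
    [0, 0, 0, 3.2, -0.553, 0, 0.6]
  ]
}}

```text
time_s: 2.0
tool_pos: [0.4867, -0.3358, 0.2918]
tool_rot: [0.971, -0.085, 0.019, -0.223]
contact_force: [0.6, 0.8, -0.6]
finger_gap: 0.055
```

```bash
cat >> h.py <<'E'
from scipy.spatial.transform import Rotation as Ro
C=np.array([.5262,-.078]);u=np.array([.1702,.9854]);v=np.array([.9854,-.1702])
def st():
    s=env.read_state();M=Ro.from_quat(s['tool_rot']).as_matrix();p=np.array(s['tool_pos']);tip=p+.066*M[:,2]
    f=lambda q:(round(float((q[:2]-C)@u),4),round(float((q[:2]-C)@v),4),round(float(q[2]),4))
    print('t',s['time_s'],'tcp',p.round(4),'tip(along,lat,z)',f(tip),'F',np.round(s['contact_force'],1),'gap',s['finger_gap'])
    print('z',M[:,2].round(3),'x',M[:,0].round(3),'q',np.round(s['q'],2))
E
python3 -c "
from h import *
st();save('scene','s3.png',(130,0,400,290),s=2);st()"
```

```text
t 2.0 tcp [ 0.4867 -0.3358  0.2918] tip(along,lat,z) (-0.232, 0.0049, 0.2324) F [ 0.6  0.8 -0.6] gap 0.05496673141968844
z [ 0.074  0.43  -0.9  ] x [ 0.985 -0.173 -0.001] q [-0.88  0.58  1.2   0.34  1.66 -0.73]
t 2.05 tcp [ 0.4871 -0.3351  0.2924] tip(along,lat,z) (-0.2313, 0.0053, 0.2329) F [-0.3 -0.1  0.1] gap 0.05482229442926867
z [ 0.075  0.429 -0.9  ] x [ 0.985 -0.172 -0.   ] q [-0.88  0.58  1.2   0.34  1.66 -0.73]
```

View pics/s3.png

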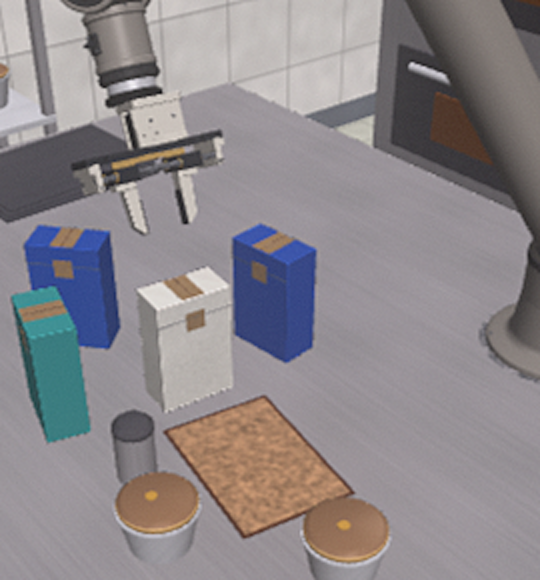

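The picture shows the tool leaned behind and above the white carton at (185,330). Only a thin bar is wide, and blue2 at (70,290) is clear of it. Descending.

{"api": "jog_arm", "payload": {
  "moves": [
    [0, 0, -0.03, 0, 0, 0, 0.6],
    [0, 0, -0.06, 0, 0, 0, 0.6],
    [0, 0, -0.09, 0, 0, 0, 0.6],
    [0, 0, -0.11, 0, 0, 0, 0.6],
    [0, 0, -0.13, 0, 0, 0, 0.6],
    [0, 0, -0.15, 0, 0, 0, 0.6],
    [0, 0, -0.165, 0, 0, 0, 0.6],
    [0, 0, -0.18, 0, 0, 0, 0.6],
    [0, 0, -0.195, 0, 0, 0, 0.6],
    [0, 0, -0.207, 0, 0, 0, 0.6],
    [0, 0, -0.215, 0, 0, 0, 0.6],
    [0, 0, -0.215, 0, 0, 0, 0.6]
  ]
}}

```text
time_s: 3.25
tool_pos: [0.4873, -0.3344, 0.0761]
tool_rot: [0.971, -0.083, 0.019, -0.225]
contact_force: [0.5, 0.1, -0.2]
finger_gap: 0.0552
```

```bash
python3 -c "
from h import *
save('top','t3.png',(200,130,370,250),s=4.5);st()"
```

```text
t 3.3 tcp [ 0.4876 -0.3347  0.0769] tip(along,lat,z) (-0.2306, 0.0056, 0.0176) F [-0.3  0.3  0.1] gap 0.054974885611691116
z [ 0.074  0.432 -0.899] x [ 0.985 -0.17  -0.   ] q [-0.88  0.81  1.41  0.36  1.25 -0.88]
```

View pics/t3.png

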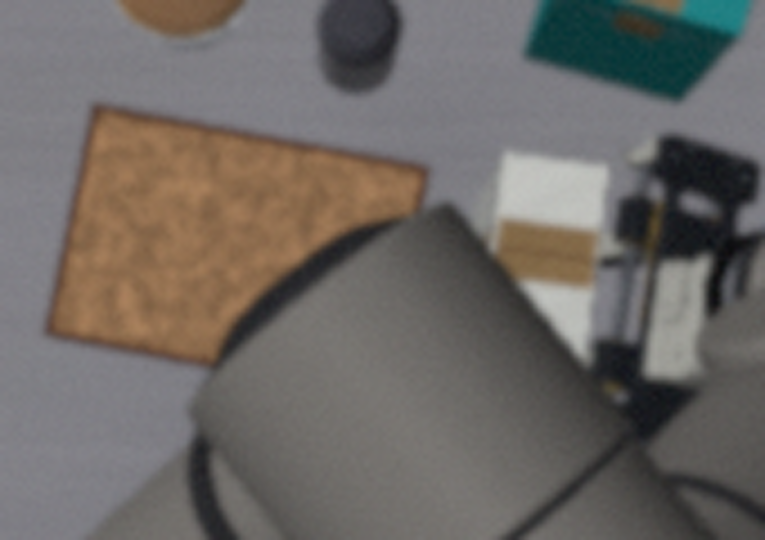

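The fingers are down behind the carton, with no contact and zero force. Now the slow low push, first 50 mm of 72.

{"api": "jog_arm", "payload": {
  "moves": [
    [0.0005, 0.005, 0, 0, 0, 0, 0.6],
    [0.001, 0.009, 0, 0, 0, 0, 0.6],
    [0.001, 0.012, 0, 0, 0, 0, 0.6],
    [0.001, 0.015, 0, 0, 0, 0, 0.6],
    [0.0015, 0.019, 0, 0, 0, 0, 0.6],
    [0.002, 0.023, 0, 0, 0, 0, 0.6],
    [0.0025, 0.027, 0, 0, 0, 0, 0.6],
    [0.003, 0.032, 0, 0, 0, 0, 0.6],
    [0.003, 0.037, 0, 0, 0, 0, 0.6],
    [0.0035, 0.042, 0, 0, 0, 0, 0.6],
    [0.004, 0.046, 0, 0, 0, 0, 0.6],
    [0.0045, 0.05, 0, 0, 0, 0, 0.6]
  ]
}}

```text
time_s: 4.5
tool_pos: [0.4922, -0.2843, 0.0773]
tool_rot: [0.971, -0.083, 0.019, -0.224]
contact_force: [-0.8, -3.7, 2.0]
finger_gap: 0.055
```

```bash
python3 -c "
from h import *
save('scene','s4.png',(180,100,330,280),s=3.2);st()"
```

```text
t 4.55 tcp [ 0.4922 -0.2837  0.0772] tip(along,lat,z) (-0.1795, 0.0015, 0.0179) F [ 0.5 -2.5  1.1] gap 0.05533107881450746
z [ 0.074  0.432 -0.899] x [ 0.985 -0.17  -0.   ] q [-0.82  0.77  1.51  0.39  1.18 -0.85]
```

View pics/s4.png

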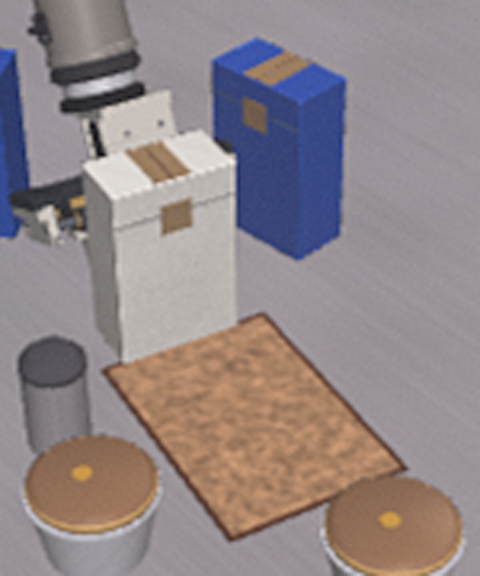

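The carton is upright, with its front bottom edge, (125,360)–(238,318), just onto the mat's near edge. I'll measure it.

```bash
cat > m2.py <<'E'
from h import *
import sys
def show(P,crop,s,z):
    for p in P:
        q=toz('scene',(crop[0]+(p[0]+.5)/s-.5,crop[1]+(p[1]+.5)/s-.5),z)
        print(p,'along',round(float((q[:2]-C)@u),4),'lat',round(float((q[:2]-C)@v),4))
if __name__=='__main__':
    show([(125,361),(238,318)],(180,100),3.2,.001);show([(83,168),(207,130),(238,166),(119,208)],(180,100),3.2,.17)
    show([(106,372),(263,314),(405,466),(233,538)],(180,100),3.2,.001)
E
python3 m2.py
```

```text
(125, 361) along -0.113 lat 0.0566
(238, 318) along -0.1175 lat -0.0555
(83, 168) along -0.1608 lat 0.061
(207, 130) along -0.1633 lat -0.0531
(238, 166) along -0.1019 lat -0.0489
(119, 208) along -0.0946 lat 0.0602
(106, 372) along -0.1078 lat 0.0768
(263, 314) along -0.1117 lat -0.0774
(405, 466) along 0.1113 lat -0.0793
(233, 538) along 0.1128 lat 0.075
```

{"api": "jog_arm", "payload": {
  "moves": [
    [0.0003, 0.003, 0, 0, 0, 0, 0.6],
    [0.0006, 0.006, 0, 0, 0, 0, 0.6],
    [0.001, 0.01, 0, 0, 0, 0, 0.6],
    [0.0014, 0.014, 0, 0, 0, 0, 0.6],
    [0.0018, 0.018, 0, 0, 0, 0, 0.6],
    [0.0022, 0.022, 0, 0, 0, 0, 0.6],
    [0.0024, 0.024, 0, 0, 0, 0, 0.6],
    [0.0025, 0.026, 0, 0, 0, 0, 0.6],
    [0.0025, 0.026, 0, 0, 0, 0, 0.6]
  ]
}}

```text
time_s: 5.45
tool_pos: [0.4947, -0.2583, 0.0772]
tool_rot: [0.971, -0.083, 0.019, -0.224]
contact_force: [0.7, -2.3, 2.1]
finger_gap: 0.0552
```

```bash
python3 -c "
from h import *
save('scene','s5.png',(200,125,330,275),s=4);st()"
```

```text
t 5.5 tcp [ 0.4946 -0.2584  0.0772] tip(along,lat,z) (-0.1542, -0.0004, 0.0179) F [ 0.2 -1.2  0.2] gap 0.05516110859014009
z [ 0.074  0.432 -0.899] x [ 0.985 -0.17  -0.   ] q [-0.79  0.75  1.55  0.4   1.14 -0.84]
```

View pics/s5.png

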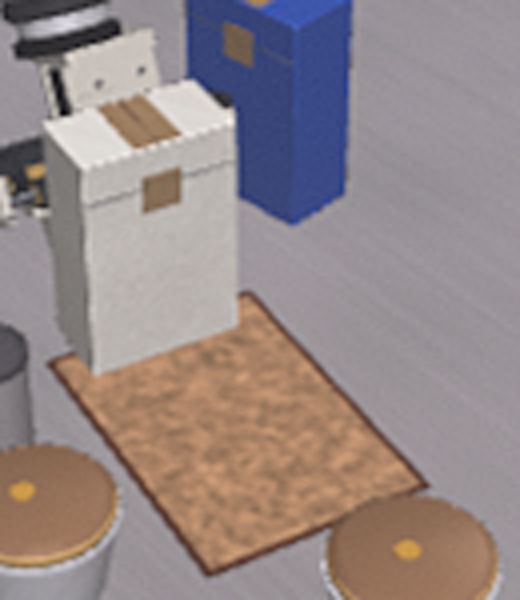

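Run:
```python
from m2 import *
show([(95,374),(238,322)],(200,125),4,.0015)
show([(50,364),(248,293),(427,486),(209,574)],(200,125),4,.0015)
```

```text
(95, 374) along -0.0849 lat 0.0561
(238, 322) along -0.0861 lat -0.0543
(50, 364) along -0.1092 lat 0.078
(248, 293) along -0.111 lat -0.0764
(427, 486) along 0.1144 lat -0.0776
(209, 574) along 0.1135 lat 0.077
```

The carton is upright with its leading face about 25 mm past the mat edge, square and laterally centred. Next: back off, raise to about 145 mm contact height, then topple.

{"api": "jog_arm", "payload": {
  "moves": [
    [-0.0015, -0.008, 0, 0, 0, 0, 0.6],
    [-0.0026, -0.015, 0, 0, 0, 0, 0.6],
    [-0.0026, -0.015, 0.02, 0, 0, 0, 0.6],
    [-0.0026, -0.015, 0.045, 0, 0, 0, 0.6],
    [-0.0026, -0.015, 0.07, 0, 0, 0, 0.6],
    [-0.0026, -0.015, 0.095, 0, 0, 0, 0.6],
    [-0.0026, -0.015, 0.115, 0, 0, 0, 0.6],
    [-0.0026, -0.015, 0.123, 0, 0, 0, 0.6],
    [-0.0026, -0.015, 0.123, 0, 0, 0, 0.6],
    [-0.0026, -0.015, 0.123, 0, 0, 0, 0.6]
  ]
}}

```text
time_s: 6.5
tool_pos: [0.4917, -0.2737, 0.1992]
tool_rot: [0.971, -0.083, 0.019, -0.224]
contact_force: [0.2, -0.3, -0.2]
finger_gap: 0.0552
```

{"api": "jog_arm", "payload": {
  "moves": [
    [0.0014, 0.008, 0, 0, 0, 0, 0.6],
    [0.002, 0.012, 0, 0, 0, 0, 0.6],
    [0.0026, 0.015, 0, 0, 0, 0, 0.6],
    [0.0034, 0.02, 0, 0, 0, 0, 0.6],
    [0.0043, 0.025, 0, 0, 0, 0, 0.6],
    [0.0051, 0.03, 0, 0, 0, 0, 0.6],
    [0.006, 0.035, 0, 0, 0, 0, 0.6],
    [0.007, 0.04, 0, 0, 0, 0, 0.6],
    [0.008, 0.046, 0, 0, 0, 0, 0.6],
    [0.009, 0.052, 0, 0, 0, 0, 0.6]
  ]
}}

```text
time_s: 7.5
tool_pos: [0.5011, -0.2211, 0.2002]
tool_rot: [0.971, -0.083, 0.019, -0.224]
contact_force: [0.2, -0.5, 0.7]
finger_gap: 0.0554
```

```bash
python3 -c "
from h import *
st();save('scene','s6.png',(170,100,340,280),s=3.2);st()"
```

```text
t 7.5 tcp [ 0.5011 -0.2211  0.2002] tip(along,lat,z) (-0.1163, -0.0003, 0.1409) F [ 0.2 -0.5  0.7] gap 0.05537652235649965
z [ 0.075  0.432 -0.899] x [ 0.985 -0.17  -0.   ] q [-0.73  0.56  1.51  0.39  1.34 -0.7 ]
t 7.55 tcp [ 0.5012 -0.2202  0.2002] tip(along,lat,z) (-0.1154, -0.0005, 0.1409) F [-0.3  0.6  0.8] gap 0.054712957861807104
z [ 0.074  0.433 -0.899] x [ 0.986 -0.17  -0.   ] q [-0.73  0.56  1.51  0.39  1.34 -0.7 ]
```

View pics/s6.png

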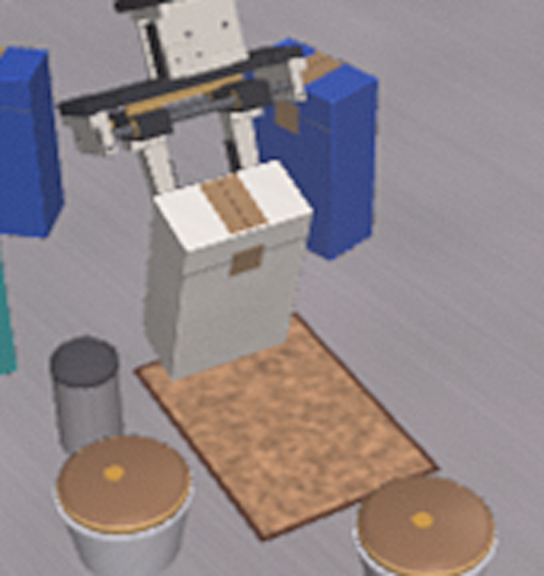

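The carton is tipping well about its front edge, (175,375)–(288,340), which has not slid. I'll push on until it falls.

{"api": "jog_arm", "payload": {
  "moves": [
    [0.001, 0.006, 0, 0, 0, 0, 0.6],
    [0.002, 0.012, 0, 0, 0, 0, 0.6],
    [0.0028, 0.016, 0, 0, 0, 0, 0.6],
    [0.0036, 0.021, 0, 0, 0, 0, 0.6],
    [0.0036, 0.021, 0, 0, 0, 0, 0.6],
    [0.0036, 0.021, 0, 0, 0, 0, 0.6],
    [0.0036, 0.021, 0, 0, 0, 0, 0.6],
    [0.0036, 0.021, 0, 0, 0, 0, 0.6]
  ]
}}

```text
time_s: 8.35
tool_pos: [0.5046, -0.2009, 0.2002]
tool_rot: [0.971, -0.083, 0.019, -0.224]
contact_force: [-0.1, 0.1, -0.2]
finger_gap: 0.0548
```

```bash
python3 -c "
from h import *
st();save('scene','s7.png',(190,120,340,280),s=3.6);st()"
```

```text
t 8.35 tcp [ 0.5046 -0.2009  0.2002] tip(along,lat,z) (-0.0959, -0.0003, 0.1409) F [-0.1  0.1 -0.2] gap 0.05476787011939051
z [ 0.075  0.432 -0.899] x [ 0.985 -0.171  0.   ] q [-0.7   0.55  1.54  0.4   1.32 -0.68]
t 8.4 tcp [ 0.5046 -0.2009  0.2002] tip(along,lat,z) (-0.0959, -0.0003, 0.1409) F [ 0.5  0.1 -0.8] gap 0.05498407504258963
z [ 0.075  0.432 -0.899] x [ 0.985 -0.171  0.   ] q [-0.7   0.55  1.54  0.4   1.32 -0.68]
```

View pics/s7.png

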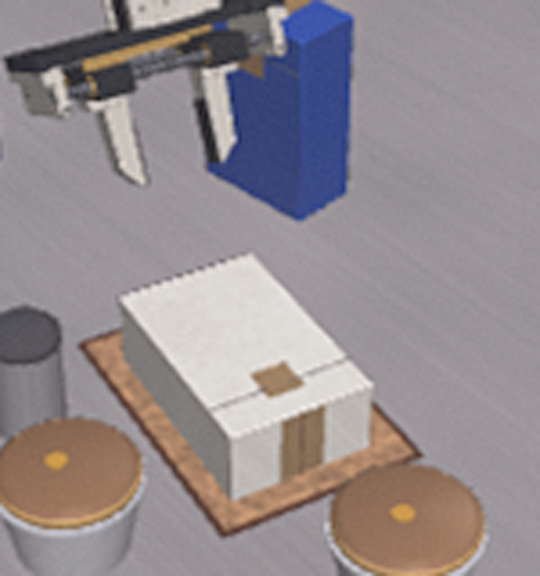

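It has toppled and lies flat and centred on the mat, bottom front edge at (233,500)–(371,442). I'll back the tool off and check the numbers.

{"api": "jog_arm", "payload": {
  "moves": [
    [-0.003, -0.02, 0.02, 0, 0, 0, 0.6],
    [-0.007, -0.04, 0.05, 0, 0, 0, 0.6],
    [-0.01, -0.06, 0.08, 0, 0, 0, 0.6],
    [-0.01, -0.06, 0.1, 0, 0, 0, 0.6],
    [-0.01, -0.06, 0.1, 0, 0, 0, 0.6]
  ]
}}

```text
time_s: 8.9
tool_pos: [0.4952, -0.262, 0.303]
tool_rot: [0.971, -0.083, 0.022, -0.222]
contact_force: [-0.7, -0.8, -0.1]
finger_gap: 0.055
```

Run:
```python
from m2 import *
show([(120,298),(252,255),(372,382),(230,437)],(190,120),3.6,.0615)
show([(233,500),(371,442)],(190,120),3.6,.0015)
print('mat');show([(80,345),(420,455),(224,535)],(190,120),3.6,.0015)
st();print(env.hand_in())
```

```text
(120, 298) along -0.0771 lat 0.0578
(252, 255) along -0.0749 lat -0.0499
(372, 382) along 0.0893 lat -0.0511
(230, 437) along 0.0896 lat 0.0587
(233, 500) along 0.0885 lat 0.0565
(371, 442) along 0.0863 lat -0.055
mat
(80, 345) along -0.1101 lat 0.0784
(420, 455) along 0.1141 lat -0.0776
(224, 535) along 0.1138 lat 0.0773
t 8.9 tcp [ 0.4952 -0.262   0.303 ] tip(along,lat,z) (-0.1578, 0.001, 0.2435) F [-0.7 -0.8 -0.1] gap 0.055017204501975565
z [ 0.079  0.428 -0.9  ] x [ 0.985 -0.171  0.005] q [-0.79  0.5   1.32  0.37  1.59 -0.66]
the job is handed in; nothing more can be done
None
```

The white carton now lies flat on its broad side, squarely within the mat. I pushed it low with two leaned fingertips at about 22 mm, so it slid upright until its leading face was about 25 mm past the mat's near edge. Then I pushed it at about 145 mm, and it toppled along the mat onto it. I handed the job in at 8.9 s of the 48 s allowed.

- **Position on the mat:** the last scene picture puts the carton about 25–35 mm inside both short edges and about 20–25 mm inside both long edges. It is square to the mat within about 1°.
- **Tins and shaker:** both tins and the shaker look unmoved in the pictures. I did not measure them again.
- **Forces:** readings never exceeded about 4 N, and the last was about noise level. The tool was well clear of everything at the end.
- **Disagreements:** the top and scene cameras differ by about 4 mm along y, so I trusted positions measured relative to the mat within one image. I took no new picture after the final retreat, which moved only away from the carton.

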